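# Hang a find before the camera and hold the focus

## Robot

A 7-joint arm with a two-finger parallel gripper is mounted at the origin on the work surface. World frame = base frame: x ahead of the robot, y to its left, z up, the work surface at z = 0. Lengths are in m, angles in rad, forces in N, time in s.
With the tool pointing down it reaches from about 0.4 to 0.875 m from the base axis. Payload 19.3 kg.
Tool frame: the origin (TCP) lies between the finger pads, 19 mm behind the fingertips; this is the grasp point; z points along the fingers, y is the line along which they close (so a half turn about z gives the same grasp; the last joint's range is limited). The gripper opens to 85 mm and grips with 20 to 120 N. Pads are 22 mm wide; open, the fingers measure 114 mm over their backs; the gripper's body (76 mm by 85 mm) begins 54 mm behind the grasp point. The pads swing forward as they close: fully open they stand 13 mm farther back than shut.
Start: joints at [1.151, 0.521, -0.036, 1.599, 0.021, 1.021, -0.113], TCP at [0.214, -0.587, 0.25] pointing down, gripper open.
Joint ranges: [-2.91, 2.91], [-0.3, 2.13], [-1.5, 1.42], [0.17, 2.43], [-1.26, 4.41], [0.16, 1.93], [-2.52, 2.52]. Speed limits (rad/s): [1.89, 1.89, 2.39, 2.39, 3.01, 3.01, 3.01].

## Interface

Orientations are given as a rotation vector (axis times angle).
In Python, from rig import ctrl, cams gives the robot as it stands.
- The arm moves only by the tool move_arm, never from a script. Its argument "deltas" is a list of rows, each a list of 5 numbers: the shift along the tool's x, y, z in cm, then the turn about the tool's z in degrees, then the finger opening in cm, from 0 to 8.54. A call has 1 to 10 rows; each row shifts and turns the commanded pose from where the row before left it, along the tool's axes as they then stand; what a row does not reach is not made up. A row lasts 1/8 s, in which the tool goes at most 62.5 mm and 10.7 degrees, less where a joint would pass 70% of its speed; a pose out of reach is approached as far as the arm can. A call with a gripper value outside its range is refused whole. The fingers move at their own pace and stop on an object; "newtons" is the grip in N (left out, the last holds). Time passes only in rows, so rows that do not move let the fingers close. It gives the time, the measured TCP pose, the force, the opening and the grip force at its end, in the units of the state.
- ctrl.sense(): the state, without advancing time (a new reading comes with each control period).
- cams.capture(name): name is "scene" or "top" or "wrist"; returns the picture (420x560x3 uint8, red, green, blue); there is no depth.
- cams.camera_info(name): a dict with "mtx" (3x3 intrinsics, pixels), "R" (3x3) and "t" (3): a world point X has camera coordinates R X + t; the wrist camera has in their place "T_tool_cam" (4x4, takes a point from camera to tool coordinates, whose origin is the TCP and whose axes are the flange's). Camera axes: x right, y down, z forward; pixel columns grow to the right and rows downward; lengths in m; the calibration is good to about 2 mm. A picture is of the moment at which its call begins: read the wrist's pose just before it. camera_info takes no time and is no camera call.
- ctrl.close_job(): hands the job in; it is judged then, once.
The state is a dict: "time_s": time; "qpos": joint angles; "qvel": joint speeds; "joint_efforts": joint torques, N m; "tool_pos": TCP position; "tool_rot": TCP orientation; "force": force on the tool from outside, world axes, zero at the start; "ft_torque": the same for the moment, N m; "gripper_width": opening from 0.0 (shut) to 1.0 (fully open); "gripper_force": force on a finger pad.
Only numpy, scipy, OpenCV 4.12 (cv2) and the standard library are available. Lean on these libraries where they do the work, as an engineer would, in place of code of your own. Each camera call takes 0.05 s, during which the arm holds its last target. There are 200 camera calls.

## Task

Hook the carrier with the pottery sherd onto the horizontal rail in front of the lamp, sherd side towards the camera and lamp, then slide it along the rail, without lifting it off, until it is centred over the sight bar in front of the camera, and let go of it. Then press the camera's release lever halfway down, so that it is level, and keep it there: the program finishes while the fingers are still holding the lever at half press. Never push the lever down to its stop (that takes the picture), and leave the other things on the table where they are.

Things in the scene. Friction and masses are not known exactly. Their poses are not given: they have to be found in the camera images.
- carrier: Loose aluminium carrier, 0.2 to 0.42 kg, 186 mm tall, upright on its foot (x = -26 to 38, y = -40 to 40, 5 mm thick). Origin: underside of the foot, below the hook; z up, x to the sherd side, which at the start points away from the robot within 0.45 rad. Back plate 60 mm wide, 4 mm thick, front face at x = -12.5 mm, up to z = 123 mm; on it a hook open to +x and below, then a grip tab.
- carrier_seat (a point): Where the rail's axis lies when the hook is seated: 122 mm above the carrier's underside. Hook 36 mm wide; slot along y, 25 mm wide in x between back plate and front lip (6 mm thick, down to z = 105 mm), V-shaped roof. The rail enters from +x by the gap between lip (105 mm) and sherd (top 62 mm), about 40 mm below seat height, up to the slot; then lower the carrier 40 mm.
- carrier_tab (a point): Middle of the grip tab above the hook, 162 mm above the carrier's underside. Tab 14 (x) by 30 (y) mm, bare from z = 138 to its top at 186 mm. A TCP here keeps the fingertips clear of hook and rail. Axes as the carrier.
- sherd_face (a point): Centre of the front face of the terracotta sherd (about 50 mm across, 12 mm thick, z = 7 to 62 mm) fixed ahead of the back plate, facing +x: 15 mm ahead of the hook's middle, 33 mm above the carrier's underside.
- stand: Fixed rail: a plain horizontal steel bar, 12 mm diameter, 380 mm long, along the stand's y, axis 160 mm above the table, on a post at either end (16 mm diameter, on round feet 70 mm across, 10 mm high) that rises no higher than the bar. Origin on the table below the middle; x points away from the robot, towards camera and lamp.
- stand_mid (a point): Middle of the rail, on its axis. Axes as the stand.
- camera: Fixed black camera on a low foot, 105 mm wide, 138 mm high, lens facing the rail (-x). Origin on the table under it, 180 mm beyond the rail; the lens reaches 76 mm from there to the rail. A steel sight bar, 12 mm wide, 3 mm high, lies on the table below the lens axis, from the camera to 100 mm on the robot's side of the rail. May stand before the left or the right half of the rail.
- mark (a point): The point of the rail's axis straight above the sight bar, where the carrier must hang. x towards the camera, y along the rail.
- lamp: Fixed flat lamp panel on a round foot, 85 mm wide, 143 mm high, beside the camera before the other half of the rail, 180 mm beyond the rail, facing it (-x of its frame). Origin on the table under it.
- release_box: Fixed release: grey base plate 160 (x) by 80 (y) by 14 mm with two upright cheeks (x = 20 to 70, y = +-19 to 25, up to z = 65 mm) and a spring lever between them. Origin: centre of the underside. The lever runs from its hinge (x = 55, z = 58 mm) towards -x, the robot's side. At half press its bar's top is about level with the cheek tops.
- pad_top (a point): Middle of the pad's upper face, 100 mm from the hinge. About 91 mm above the table at rest, 66 mm at half press (lever level), 41 mm at the stop.
- release (a joint): Angle of the release lever (steel bar 20 mm wide, 12 mm thick, with a round black pad 38 mm across at its free end): 0 at rest (sloping up by 0.25 rad), 0.25 at half press (level), 0.5 at the stop. It springs back when let go; pressing on the pad takes about 3 N to start, 8 N at half press and 11 N at 0.4.
- scale_bar: white photo scale bar lying flat, 70 x 20 x 8 mm, under the rail between camera line and lamp; leave alone
- cork_ring: cork ring lying flat, 72 mm across, 22 mm high; leave alone
- finds_box: small cardboard box, 60 x 85 x 40 mm; leave alone
- jar: jar, 60 mm across, 75 mm tall; leave alone
- tape_roll: roll of clear tape lying flat, 90 mm across, 25 mm high; leave alone
- flat_box: flat grey box, 70 x 100 x 30 mm; leave alone
There are look-alikes about, which are no part of the job. What is shaped like the carrier but green is not meant. Leave any purple look-alike of the release_box alone.

How it is judged:
By the outcome, as a careful person would: the job done as asked, in the order asked, and still so for the second after the job is handed in, while the arm keeps its last pose, push and grip.
It also fails if it takes over 64 s, if anything falls off the work surface, if the arm or the gripper's body presses on something with over 40 N, if the wrist force passes 120 N, or if a joint passes its speed limit or range.

## Working session

There is one attempt and no reset: what is moved stays moved. The work goes in short steps, Python scripts to look and compute and a tool call to move; the robot and the scene stay as the last step left them, time stands still between calls to the robot, and variables do not carry over. Pictures are saved under pics/ and viewed, at most 10 in all, crops included, and the job is handed in when it is done.

Besides the shell and the picture viewer there is one more tool, called after ">>>" by a JSON object that holds its "op" and its "data", one argument or row to a line. move_arm: Moves the arm, as the interface text tells. Its arguments: {"type":"object","properties":{"deltas":{"type":"array","items":{"type":"array","items":{"type":"number"}}},"newtons":{"type":"number"}},"required":["deltas"]}

```bash
ls; mkdir -p pics; python3 - <<'E'
from rig import ctrl,cams
import cv2,numpy as np
s=ctrl.sense();print(s)
for n in("scene","top"):
    im=cams.capture(n);cv2.imwrite(f"pics/{n}0.png",im[:,:,::-1]);i=cams.camera_info(n)
    print(n,i['mtx'].tolist(),(-i['R'].T@i['t']).round(3),i['R'].round(3).tolist())
print(cams.camera_info("wrist"))
E
```

```text
pics
{'time_s': 0.0, 'qpos': array([ 1.15086322,  0.52204138, -0.03632842,  1.60002107,  0.02118422,
        1.02108303, -0.11282539]), 'qvel': array([-0.00072534, -0.00140989, -0.00227247,  0.00135264,  0.00063701,
        0.00118662,  0.00148531]), 'joint_efforts': array([-8.81928245e-04, -9.27120137e+01,  1.97953865e+00, -3.69940102e+01,
        1.77889882e-02,  8.12871032e-03,  4.17853741e-06]), 'tool_pos': array([ 0.21401418, -0.58687189,  0.24940397]), 'tool_rot': array([-3.09257501e+00, -5.46300564e-01,  4.26086776e-04]), 'force': array([ 0.56081699, -0.2477188 ,  0.31614014]), 'ft_torque': array([ 0.00045018, -0.00368189,  0.01338737]), 'gripper_force': 0.0, 'gripper_width': 0.9991826612975546}
scene [[467.17799138878297, 0.0, 286.4618922409527], [0.0, 467.17799138878297, 213.5103576210466], [0.0, 0.0, 1.0]] [ 1.189 -0.742  0.88 ] [[0.751, 0.661, -0.014], [0.396, -0.466, -0.791], [-0.529, 0.588, -0.611]]
top [[387.6108109825, 0.0, 278.4233881472327], [0.0, 387.6108109825, 203.80479570502627], [0.0, 0.0, 1.0]] [0.399 0.007 1.002] [[-0.007, -1.0, 0.015], [-0.993, 0.006, -0.118], [0.118, -0.016, -0.993]]
{'mtx': array([[330.52434605,   0.        , 277.48238648],
       [  0.        , 330.52434605, 207.90937517],
       [  0.        ,   0.        ,   1.        ]]), 'T_tool_cam': array([[ 3.34823101e-04, -9.54111299e-01, -2.99452027e-01,
         7.55113959e-02],
       [ 9.99999858e-01,  4.43278863e-04, -2.94251870e-04,
        -4.14500187e-04],
       [ 4.13489788e-04, -2.99451886e-01,  9.54111313e-01,
        -1.23420596e-01],
       [ 0.00000000e+00,  0.00000000e+00,  0.00000000e+00,
         1.00000000e+00]])}
```

View pics/scene0.png

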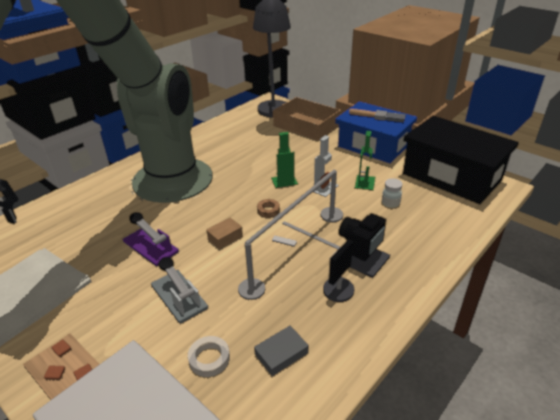

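View pics/top0.png

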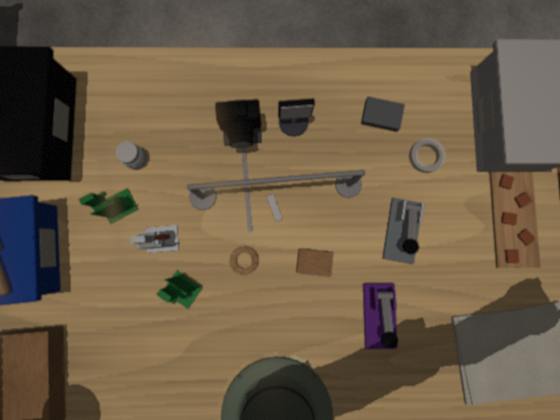

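Candidates: in the top view, silver carrier (160,238) against green look-alikes (110,205) and (180,288). Grey release (404,232) against purple (380,315). The silver carrier and the grey release fit the description, so I'll confirm both in an enlarged crop.

```bash
python3 - <<'E'
import cv2,numpy as np
t=cv2.imread("pics/top0.png");s=cv2.imread("pics/scene0.png")
def c(im,x,y,w,h,W=400,H=300):return cv2.resize(im[y:y+h,x:x+w],(W,H),interpolation=cv2.INTER_CUBIC)
a=np.vstack([np.hstack([c(t,120,208,80,60),c(s,284,130,80,60)]),np.hstack([c(t,364,190,80,75-15),c(s,140,250,80,60+15-15)])])
cv2.imwrite("pics/crop1.png",a)
b=np.vstack([c(t,180,90,200,150,800,600)]);cv2.imwrite("pics/crop2.png",b)
E
```

```text
(no output)
```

View pics/crop1.png

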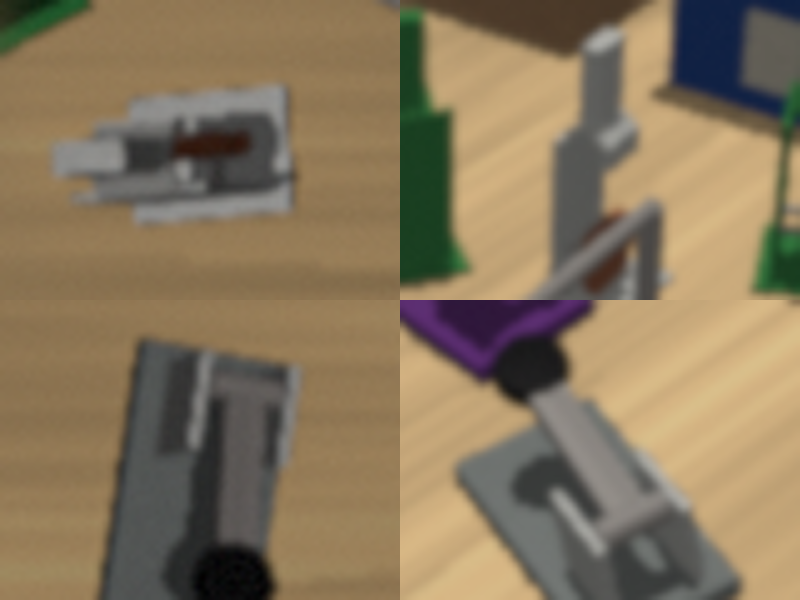

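View pics/crop2.png

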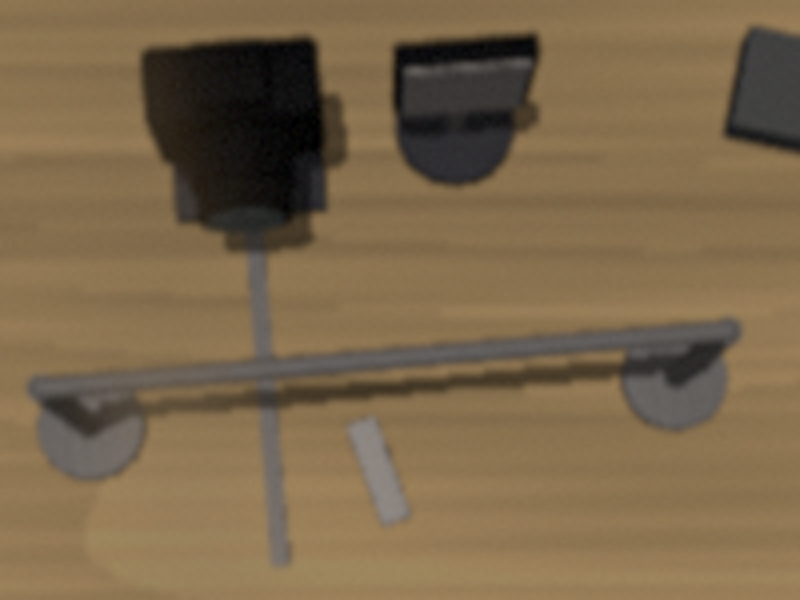

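Confirmed: the carrier is silver with a terracotta sherd, its foot spanning about (146,228) to (178,250) and its tab top at about (138,240) in the top view. The release plate is grey, with its pad at about (410,246). The rail ends are at (189.5,187) and (363,172.5), and the sight bar runs from (244,152) to (250,231).

```bash
cat > h.py <<'E'
import numpy as np,cv2
from rig import ctrl,cams
from scipy.spatial.transform import Rotation as Ro
def pose(name,s=None):
    i=cams.camera_info(name)
    if name!="wrist": return i['mtx'],i['R'].T,-i['R'].T@i['t']
    s=s or ctrl.sense();T=i['T_tool_cam'];Rt=Ro.from_rotvec(s['tool_rot']).as_matrix()
    return i['mtx'],Rt@T[:3,:3],Rt@T[:3,3]+s['tool_pos']
def ray(P,px):
    K,R,c=P;d=R@np.linalg.solve(K,[px[0],px[1],1]);return c,d/np.linalg.norm(d)
def plane(P,px,z):
    c,d=ray(P,px);return c+d*(z-c[2])/d[2]
def two(P1,p1,P2,p2):
    a,u=ray(P1,p1);b,v=ray(P2,p2);k=np.linalg.lstsq(np.c_[u,-v],b-a,rcond=None)[0]
    return (a+k[0]*u+b+k[1]*v)/2,np.linalg.norm(a+k[0]*u-b-k[1]*v)
def proj(P,X):
    K,R,c=P;q=K@(R.T@(np.array(X)-c));return q[:2]/q[2]
E
python3 - <<'E'
from h import *
T=pose("top");S=pose("scene")
f=[plane(T,(120+x/5,208+y/5),.005) for x,y in[(130,98),(285,87),(292,210),(137,222)]]
f=np.array(f);print("foot",f.round(4).tolist(),"c",f.mean(0).round(4))
print("sizes",[np.linalg.norm(f[i]-f[i-1]).round(4) for i in range(4)])
e=(f[0]+f[1]-f[2]-f[3]);print("x yaw",np.arctan2(e[1],e[0]))
e=(f[0]+f[3]-f[1]-f[2]);print("y yaw",np.arctan2(-e[0],e[1]))
print("tab",plane(T,(120+89/5,208+159/5),.186).round(4), two(T,(120+89/5,208+159/5),S,(284+605/5-80,130+38/5)))
a=plane(T,(180+38/4,90+387/4),.162);b=plane(T,(180+731/4,90+330/4),.162)
print("rail",a.round(4),b.round(4),np.linalg.norm(a-b),"yaw",np.arctan2(-(a-b)[0],(a-b)[1]))
c=plane(T,(180+257/4,90+250/4),.003);d=plane(T,(180+281/4,90+563/4),.003);print("bar",c.round(4),d.round(4),"yaw",np.arctan2(*(c-d)[[1,0]]))
k=np.linalg.solve(np.c_[(b-a)[:2],-(d-c)[:2]],(c-a)[:2]);print("mark",(a+k[0]*(b-a)).round(4),"s along",k)
# pads: dark blob
for n,P,(x,y,w,h) in(("top",T,(395,233,30,25)),("scene",S,(155,252,20,24))):
    im=cv2.imread(f"pics/{n}0.png")[y:y+h,x:x+w].max(2);m=(im<45).astype(np.uint8)
    nn,l,st,ce=cv2.connectedComponentsWithStats(m);i=1+st[1:,4].argmax();print(n,ce[i]+[x,y],st[i]);
    if n=="top":p1=ce[i]+[x,y]
    else:p2=ce[i]+[x,y]
print("pad",two(T,p1,S,p2),plane(T,p1,.085))
print("leverroot",plane(T,(364+248/5,190+85/5),.062))
E
```

```text
foot [[0.4581, 0.3304, 0.005], [0.4632, 0.2515, 0.005], [0.4006, 0.2465, 0.005], [0.3951, 0.3248, 0.005]] c [0.4293 0.2883 0.005 ]
sizes [np.float64(0.0633), np.float64(0.0791), np.float64(0.0629), np.float64(0.0785)]
x yaw 0.08409973609415332
y yaw 0.06728421384822622
tab [0.4221 0.288  0.186 ] (array([0.42335449, 0.2898659 , 0.18423907]), np.float64(0.0033864703098521296))
rail [0.5376 0.1878 0.162 ] [ 0.5676 -0.1935  0.162 ] 0.3824670555120287 yaw 0.078595290314543
bar [0.6544 0.08   0.003 ] [0.4484 0.064  0.003 ] yaw 0.07761339469414057
mark [0.5467 0.0717 0.162 ] s along [0.30461485 0.52248631]
top [407.40740741 244.31481481] [  3   0  20  21 270]
scene [165.16101695 262.72033898] [  3   5  15  13 118]
pad (array([ 0.40694151, -0.3159771 ,  0.08466961]), np.float64(0.009045047842577605)) [ 0.40982398 -0.3121865   0.085     ]
leverroot [ 0.50102907 -0.33973192  0.062     ]
```

>>> {"op": "move_arm", "data": {
  "deltas": [
    [4,-2.8,-0.7,0,6],
    [4,-2.8,-0.7,0,6],
    [4,-2.8,-0.7,0,6],
    [4,-2.8,-0.7,0,6],
    [4,-2.8,-0.7,0,6],
    [4,-2.8,-0.7,0,6],
    [4,-2.8,-0.7,0,6],
    [0,0,0,0,6],
    [0,0,0,0,6]
  ]
}}

```text
time_s: 1.23
tool_pos: [0.4097, -0.3073, 0.2988]
tool_rot: [-3.094, -0.547, 0.001]
force: [0.5, -0.4, -0.3]
gripper_width: 0.706
gripper_force: 0.0
```

```bash
cat > w.py <<'E'
from h import *;import sys,pickle
s=ctrl.sense();im=cams.capture("wrist");cv2.imwrite(f"pics/{sys.argv[1]}.png",im[:,:,::-1]);pickle.dump((im,s),open(sys.argv[1]+".pkl","wb"))
print(s['time_s'],s['tool_pos'],s['force'].round(2),s['gripper_force'],s['gripper_width'])
R=Ro.from_rotvec(s['tool_rot']).as_matrix();print("toolx",np.degrees(np.arctan2(R[1,0],R[0,0])),"z",R[:,2].round(4))
E
python3 w.py pad1
```

```text
1.225 [ 0.40972575 -0.30730103  0.29879812] [ 0.52 -0.43 -0.31] 0.0 0.7057394142765017
toolx 20.039906754004264 z [-6.e-04 -0.e+00 -1.e+00]
```

View pics/pad1.png

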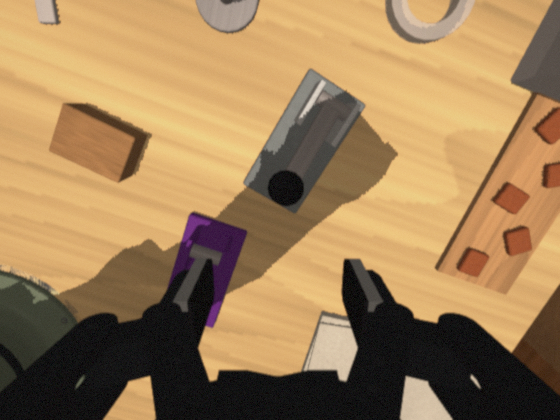

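The wrist view shows the grey release, with plate corners at (311,69), (364,103), (296,212) and (245,183) and the pad at (286,187). The purple look-alike is at (208,265).

```bash
python3 - <<'E'
from h import *;import pickle
im,s=pickle.load(open("pad1.pkl","rb"));P=pose("wrist",s)
m=(im[165:210,262:310].max(2)<25).astype(np.uint8);n,l,st,ce=cv2.connectedComponentsWithStats(m);i=1+st[1:,4].argmax();p=ce[i]+[262,165];print(p,st[i])
pd=plane(P,p,.091);print("pad",pd)
f=np.array([plane(P,q,.014) for q in[(311,69),(364,103),(296,212),(245,183)]]);print(f.round(4),f.mean(0))
d=f[0]+f[1]-f[2]-f[3];y=np.arctan2(d[1],d[0]);print("yaw",y,[np.linalg.norm(f[i]-f[i-1]).round(4) for i in range(4)])
print("pad expected from box",f.mean(0)[:2]+np.array([np.cos(y),np.sin(y)])*(.055-.1*np.cos(.25)))
E
```

```text
[285.51363636 187.72045455] [  6   6  35  34 880]
pad [ 0.40603227 -0.3168613   0.091     ]
[[ 0.5295 -0.3037  0.014 ]
 [ 0.5165 -0.3761  0.014 ]
 [ 0.363  -0.3493  0.014 ]
 [ 0.3769 -0.2749  0.014 ]] [ 0.44644871 -0.32601492  0.014     ]
yaw -0.17946174808758772 [np.float64(0.1553), np.float64(0.0735), np.float64(0.1558), np.float64(0.0757)]
pad expected from box [ 0.40523025 -0.31853734]
```

>>> {"op": "move_arm", "data": {
  "deltas": [
    [3.2,-4.3,0,0,6],
    [3.2,-4.3,0,0,6],
    [3.2,-4.3,0,0,6],
    [3.2,-4.3,0,0,6],
    [3.2,-4.3,0,0,6],
    [3.2,-4.3,0,0,6],
    [0.2,-5,0,0,6],
    [0.2,-5,0,0,6],
    [0.2,-5,0,0,6],
    [0.2,-5,0,0,6]
  ]
}}

```text
time_s: 2.52
tool_pos: [0.4408, 0.192, 0.2989]
tool_rot: [3.094, 0.543, -0.0]
force: [0.1, 1.0, -0.4]
gripper_width: 0.701
gripper_force: 0.0
```

>>> {"op": "move_arm", "data": {
  "deltas": [
    [0.2,-5,0,0,6],
    [0,0,0,-10.5,6],
    [0,0,0,-10.5,6],
    [0,0,0,-10.5,6],
    [0,0,0,-10.5,6],
    [0,0,0,-10.5,6],
    [0,0,0,-10.5,6],
    [0,0,0,-10.5,6],
    [0,0,0,-1,6],
    [0,0,0,0,6]
  ]
}}

```text
time_s: 3.78
tool_pos: [0.426, 0.2388, 0.2989]
tool_rot: [-2.137, -2.302, 0.0]
force: [-0.5, 0.7, -0.0]
gripper_width: 0.705
gripper_force: 0.0
```

```bash
python3 w.py car1
```

```text
3.775 [0.42603253 0.23881675 0.29885494] [-0.48  0.66 -0.01] 0.0 0.7052762238248265
toolx 94.2575045986024 z [-3.e-04 -1.e-04 -1.e+00]
```

View pics/car1.png

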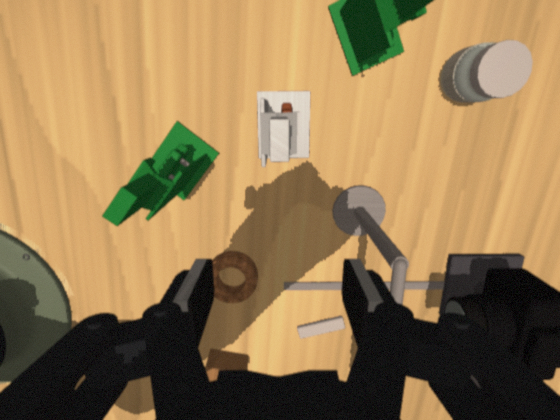

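The silver carrier's tab top is at (279,140), with its foot spanning (258,92) to (310,160). The green look-alike's tab is near (115,208), and the rail's left end is at (398,262).

```bash
python3 - <<'E'
from h import *;import pickle
im,s=pickle.load(open("car1.pkl","rb"));P=pose("wrist",s)
g=im[85:170,250:320].astype(int);m=((g.min(2)>150)&(g.max(2)-g.min(2)<30)).astype(np.uint8)
n,l,st,ce=cv2.connectedComponentsWithStats(m)
for i in range(1,n):
    if st[i,4]>60: print(ce[i]+[250,85],st[i])
for q in[(270,118),(289,118),(289,162),(270,162),(279.5,140)]:print("tab",q,plane(P,q,.186).round(4))
f=np.array([plane(P,q,.005) for q in[(258,92),(310,92),(310,159),(258,161)]]);print(f.round(4))
print("green tab",plane(P,(115,210),.186),"railend",plane(P,(398,262),.162))
E
```

```text
[283.13054929 125.47554552] [   8    7   52   74 2658]
tab (270, 118) [0.4147 0.3058 0.186 ]
tab (289, 118) [0.4278 0.3068 0.186 ]
tab (289, 162) [0.4304 0.2764 0.186 ]
tab (270, 162) [0.4168 0.2754 0.186 ]
tab (279.5, 140) [0.4224 0.2914 0.186 ]
[[0.3947 0.3275 0.005 ]
 [0.4565 0.3321 0.005 ]
 [0.4648 0.2526 0.005 ]
 [0.3994 0.2451 0.005 ]]
green tab [0.30317095 0.23052303 0.186     ] railend [0.53335251 0.19259657 0.162     ]
```

>>> {"op": "move_arm", "data": {
  "deltas": [
    [5.1,0,0,0,6],
    [0,0,3,0,6],
    [0,0,4,0,6],
    [0,0,4,0,6],
    [0,0,2.7,0,6],
    [0,0,0,0,6],
    [0,0,0,0,3],
    [0,0,0,0,1],
    [0,0,0,0,1],
    [0,0,0,0,1]
  ],
  "newtons": 50
}}

```text
time_s: 5.08
tool_pos: [0.4225, 0.2905, 0.163]
tool_rot: [2.132, 2.306, 0.003]
force: [1.5, -1.1, 8.9]
gripper_width: 0.161
gripper_force: 49.7
```

>>> {"op": "move_arm", "data": {
  "deltas": [
    [0,0,0,0,0.8],
    [0,0,0,0,0.8],
    [0,0,0,0,0.8]
  ]
}}

```text
time_s: 5.45
tool_pos: [0.4225, 0.2905, 0.163]
tool_rot: [2.132, 2.307, 0.003]
force: [1.3, -0.4, 8.9]
gripper_width: 0.16
gripper_force: 49.8
```

>>> {"op": "move_arm", "data": {
  "deltas": [
    [0,0,-1.8,0,0.8],
    [0,0,-3,0,0.8],
    [0,0,-3,0,0.8],
    [-3,0.2,0,0,0.8],
    [-5,0.4,0,0,0.8],
    [-6,0.4,0,0,0.8],
    [-6,0.4,0,0,0.8],
    [-6,0.4,0,0,0.8],
    [-5,0.3,0,0,0.8],
    [-2.3,0.2,0,0,0.8]
  ]
}}

```text
time_s: 6.7
tool_pos: [0.4708, -0.0427, 0.241]
tool_rot: [2.135, 2.304, -0.0]
force: [-0.6, 0.5, -2.5]
gripper_width: 0.159
gripper_force: 49.3
```

>>> {"op": "move_arm", "data": {
  "deltas": [
    [0,0,0,0,0.8],
    [0,0,0,0,0.8]
  ]
}}

```text
time_s: 6.95
tool_pos: [0.4709, -0.0391, 0.2406]
tool_rot: [2.131, 2.308, 0.001]
force: [0.4, 0.7, -2.1]
gripper_width: 0.16
gripper_force: 49.3
```

```bash
python3 w.py rail1; python3 - <<'E'
from h import *
T=pose("top")
print("lamp foot edge",plane(T,(180+455/4,90+183/4),.01),"lamp top",plane(T,(180+466/4,90+48/4),.143),plane(T,(180+397/4,90+48/4),.143),plane(T,(180+537/4,90+40/4),.143))
im=cams.capture("top");cv2.imwrite("pics/top1.png",im[:,:,::-1])
E
python3 -c "
import cv2,numpy as np
a=cv2.imread('pics/rail1.png');b=cv2.imread('pics/top1.png')[80:290,180:380]
cv2.imwrite('pics/c3.png',np.hstack([cv2.resize(a,(400,300)),cv2.resize(b,(400,420))[:300]]))"
```

```text
6.95 [ 0.47089898 -0.03912322  0.24061741] [ 0.36  0.7  -2.13] 49.31169390678406 0.15963113143026084
toolx 94.57626869869263 z [ 4.e-04  3.e-04 -1.e+00]
lamp foot edge [ 0.69727524 -0.05060143  0.01      ] lamp top [ 0.73737985 -0.0501698   0.143     ] [ 0.7374358  -0.01038126  0.143     ] [ 0.74212242 -0.09125849  0.143     ]
```

View pics/rail1.png

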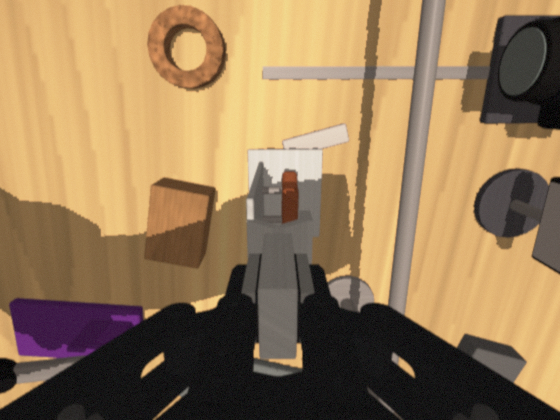

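The held carrier hangs upright with its foot spanning (248,150) to (322,235). The rail runs from (433,0) to (399,300), and the sight bar lies at row 73, between columns 262 and 490.

```bash
python3 - <<'E'
from h import *;import pickle
im,s=pickle.load(open("rail1.pkl","rb"));P=pose("wrist",s)
pts=[]
for r,lo,hi in[(20,405,460),(130,395,450),(220,385,440),(280,380,430)]:
    sat=im[r-2:r+3].astype(int);sat=(sat.max(2)-sat.min(2)).mean(0)[lo:hi];k=np.where(sat<28)[0]+lo
    w=plane(P,((k.min()+k.max())/2,r),.160);pts.append(w);print(r,k.min(),k.max(),w.round(4))
pts=np.array(pts);b,a=np.polyfit(pts[:,1],pts[:,0],1);print("x=%.4f+%.4f y"%(a,b),"yaw",-np.arctan(b), "top line: x at y=-.064", .5467-.0786*(-.064-.0717))
print("wrist line x at -.064",a+b*-.064,"at .0717",a+b*.0717)
q1=plane(P,(270,72.5),.003);q2=plane(P,(470,73),.003);print("bar",q1,q2)
# intersect vertical plane of bar with rail
d=q2-q1;k=np.linalg.solve(np.c_[d[:2],[-b,-1]],[a-q1[0],-q1[1]]);print("mark",a+b*k[1],k[1])
E
```

```text
20 421 441 [0.5442 0.088  0.16  ]
130 408 427 [0.549  0.0292 0.16  ]
220 398 415 [ 0.5537 -0.028   0.16  ]
280 392 407 [ 0.5575 -0.072   0.16  ]
x=0.5514+-0.0824 y yaw 0.08220769452167265 top line: x at y=-.064 0.55736602
wrist line x at -.064 0.556718736035197 at .0717 0.545537953566106
bar [0.45358066 0.06746129 0.003     ] [0.65588362 0.08323472 0.003     ]
mark 0.5452979884580573 0.07461243168823253
```

>>> {"op": "move_arm", "data": {
  "deltas": [
    [-3.2,0,0,0,0.8],
    [0,1,0,0,0.8],
    [0,2,0,0,0.8],
    [0,2,0,0,0.8],
    [0,2,0,0,0.8],
    [0,1.4,0,0,0.8],
    [0,0,0,0,0.8],
    [0,0,0,0,0.8]
  ]
}}

```text
time_s: 8.05
tool_pos: [0.5567, -0.0649, 0.2399]
tool_rot: [-2.131, -2.308, 0.001]
force: [0.3, -0.2, -2.7]
gripper_width: 0.153
gripper_force: 49.3
```

```bash
python3 w.py in1; python3 - <<'E'
from h import *
im=cams.capture("scene");a=cv2.resize(im[130:310,210:390,::-1],(600,600),interpolation=cv2.INTER_CUBIC);cv2.imwrite("pics/in1s.png",a)
E
```

```text
8.05 [ 0.55671917 -0.06491827  0.23994034] [ 0.29 -0.22 -2.68] 49.33360934257507 0.15296453462210247
toolx 94.55908128007451 z [-5.e-04 -0.e+00 -1.e+00]
```

View pics/in1s.png

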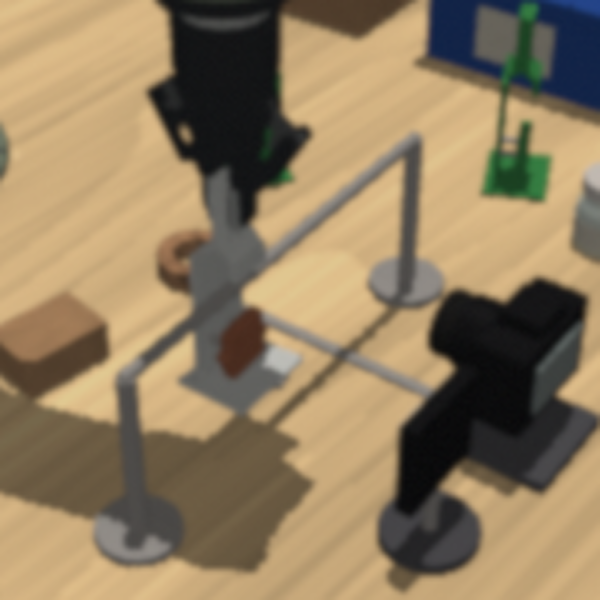

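The rail passes through the gap between lip and sherd, at about (235,285) in the crop, and the force shows no contact. I'll lower it now.

>>> {"op": "move_arm", "data": {
  "deltas": [
    [0,0,1,0,0.8],
    [0,0,1,0,0.8],
    [0,0,1,0,0.8],
    [0,0,0.5,0,0.8],
    [0,0,0,0,0.8]
  ]
}}

```text
time_s: 8.78
tool_pos: [0.5571, -0.0651, 0.2046]
tool_rot: [-2.131, -2.307, 0.0]
force: [0.3, -0.4, -2.7]
gripper_width: 0.157
gripper_force: 49.3
```

>>> {"op": "move_arm", "data": {
  "deltas": [
    [0,0,0.2,0,0.8],
    [0,0,0.2,0,0.8],
    [0,0,0,0,0.8]
  ]
}}

```text
time_s: 9.15
tool_pos: [0.5576, -0.0651, 0.2012]
tool_rot: [2.131, 2.307, 0.001]
force: [2.1, -0.5, -1.8]
gripper_width: 0.156
gripper_force: 49.5
```

>>> {"op": "move_arm", "data": {
  "deltas": [
    [0,0.1,0.1,0,0.8],
    [0,0,0.1,0,0.8],
    [0,0,0,0,0.8]
  ]
}}

```text
time_s: 9.52
tool_pos: [0.5583, -0.065, 0.2007]
tool_rot: [2.131, 2.307, -0.0]
force: [-11.4, 0.8, 30.8]
gripper_width: 0.158
gripper_force: 54.1
```

>>> {"op": "move_arm", "data": {
  "deltas": [
    [0,-0.05,-0.12,0,0.8],
    [0,0,0,0,0.8]
  ]
}}

```text
time_s: 9.78
tool_pos: [0.5581, -0.0651, 0.2008]
tool_rot: [2.131, 2.307, 0.001]
force: [-2.5, -0.2, 11.6]
gripper_width: 0.159
gripper_force: 51.5
```

>>> {"op": "move_arm", "data": {
  "deltas": [
    [1,0,0,0,0.8],
    [1.5,0,0,0,0.8],
    [1.5,0,0,0,0.8],
    [1.5,0,0,0,0.8],
    [0.5,0,0,0,0.8],
    [0,0,0,0,0.8]
  ]
}}

```text
time_s: 10.52
tool_pos: [0.5533, -0.0059, 0.2008]
tool_rot: [2.131, 2.306, -0.001]
force: [-2.8, -4.7, 11.2]
gripper_width: 0.162
gripper_force: 51.4
```

>>> {"op": "move_arm", "data": {
  "deltas": [
    [1,0,0,0,0.8],
    [1.5,0,0,0,0.8],
    [1.5,0,0,0,0.8],
    [1.5,0,0,0,0.8],
    [1.5,0,0,0,0.8],
    [0.9,0,0,0,0.8],
    [0,0,0,0,0.8]
  ]
}}

```text
time_s: 11.4
tool_pos: [0.5469, 0.0734, 0.2008]
tool_rot: [2.131, 2.307, -0.001]
force: [-3.4, -3.1, 13.7]
gripper_width: 0.159
gripper_force: 51.5
```

```bash
python3 w.py m1; python3 - <<'E'
from h import *
im=cams.capture("top");cv2.imwrite("pics/mtop.png",im[:,:,::-1])
w=cv2.imread("pics/m1.png");a=cv2.resize(w[80:360,190:470],(400,400),interpolation=cv2.INTER_CUBIC)
b=cv2.resize(im[150:240,205:295,::-1],(400,400),interpolation=cv2.INTER_CUBIC)
cv2.imwrite("pics/m1c.png",np.hstack([a,b]))
E
```

```text
11.4 [0.54688042 0.07336423 0.20076846] [-3.45 -3.07 13.67] 51.49557709693909 0.1586240250070512
toolx 94.54241751236235 z [ 5.e-04 -9.e-04 -1.e+00]
```

View pics/m1c.png

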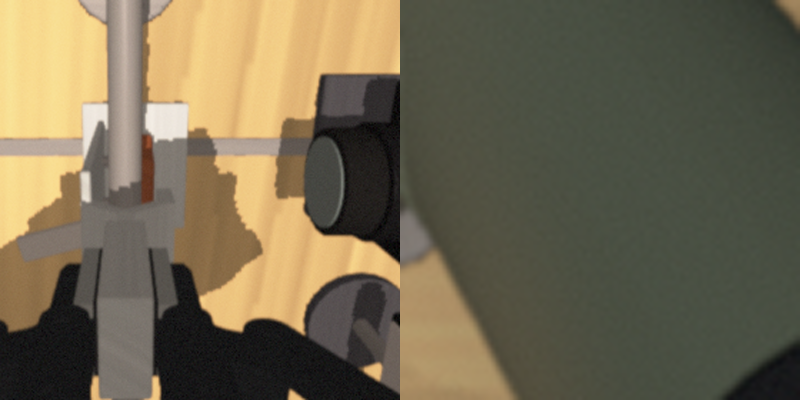

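The carrier hangs on the rail. In the wrist crop the bar is at row 147, the foot's far edge at row 102 and the tab's top from rows 298 to 396. The arm hides the top view here.

```bash
python3 - <<'E'
from h import *;import pickle
im,s=pickle.load(open("m1.pkl","rb"));P=pose("wrist",s);y0=.0795;ey=np.array([-np.sin(y0),np.cos(y0),0])
f=lambda x,y,z:plane(P,(190+x*.7,80+y*.7),z)
o=s['tool_pos']
for n,p in dict(barL=f(30,147,.003),barR=f(290,147,.003),footL=f(85,103,.043),footR=f(185,104,.043),tabtop=f(126,298,.2245),tabfar=f(126,396,.2245),hook=f(126,203,.168)).items():print(n,p.round(4),"along rail from TCP mm",((p-o)@ey*1000).round(1))
g=im.astype(int)
for c in(215,225,385,395):
    col=g[165:205,c-2:c+3].mean(1);print(c,(col.max(1)-col.min(1)).round().astype(int).tolist())
E
```

```text
barL [0.4797 0.0699 0.003 ] along rail from TCP mm 1.9
barR [0.6601 0.0844 0.003 ] along rail from TCP mm 2.0
footL [0.5192 0.1092 0.043 ] along rail from TCP mm 37.9
footR [0.5783 0.1133 0.043 ] along rail from TCP mm 37.4
tabtop [0.5449 0.0897 0.2245] along rail from TCP mm 16.4
tabfar [0.5472 0.0611 0.2245] along rail from TCP mm -12.2
hook [0.5447 0.0934 0.168 ] along rail from TCP mm 20.1
215 [106, 107, 106, 106, 106, 106, 106, 107, 107, 106, 106, 96, 54, 31, 28, 29, 28, 28, 28, 30, 30, 29, 29, 45, 84, 102, 107, 106, 106, 106, 105, 106, 106, 107, 106, 107, 108, 106, 106, 106]
225 [102, 103, 102, 103, 101, 101, 103, 103, 102, 103, 104, 94, 53, 33, 30, 28, 28, 28, 29, 29, 29, 28, 28, 45, 84, 99, 102, 103, 103, 104, 104, 103, 103, 103, 104, 104, 102, 103, 103, 104]
385 [107, 108, 104, 102, 102, 101, 102, 100, 97, 93, 88, 64, 35, 23, 23, 22, 22, 22, 21, 21, 20, 20, 22, 34, 55, 65, 65, 64, 63, 64, 65, 68, 72, 71, 71, 71, 67, 63, 63, 63]
395 [61, 62, 61, 61, 60, 62, 62, 61, 60, 61, 57, 37, 19, 15, 13, 14, 15, 15, 15, 15, 15, 15, 19, 32, 51, 62, 64, 64, 65, 64, 65, 63, 63, 64, 64, 65, 63, 65, 66, 65]
```

>>> {"op": "move_arm", "data": {
  "deltas": [
    [0.1,0,-0.05,0,0.8],
    [0,0,0,0,0.8],
    [0,0,0,0,2],
    [0,0,0,0,3],
    [0,0,0,0,4],
    [0,0,0,0,4],
    [0,0,0,0,4],
    [0,0,-2,0,4],
    [0,0,-4,0,4],
    [0,0,-4,0,4]
  ]
}}

```text
time_s: 12.75
tool_pos: [0.5465, 0.0745, 0.3018]
tool_rot: [-2.131, -2.308, 0.0]
force: [0.2, 0.5, 0.6]
gripper_width: 0.471
gripper_force: 0.0
```

>>> {"op": "move_arm", "data": {
  "deltas": [
    [-5,-2,0,0,4],
    [-6,-1,0,0,4],
    [-6,0,0,0,4],
    [-6,0,0,0,4],
    [-6,0,0,0,4],
    [0,0,0,0,4]
  ]
}}

```text
time_s: 13.5
tool_pos: [0.5389, -0.2219, 0.3]
tool_rot: [-2.139, -2.301, 0.002]
force: [-0.6, 0.7, -0.7]
gripper_width: 0.469
gripper_force: 0.0
```

```bash
python3 - <<'E'
from h import *
im=cams.capture("top");cv2.imwrite("pics/rtop.png",im[:,:,::-1]);s=cams.capture("scene");cv2.imwrite("pics/rscene.png",s[:,:,::-1])
a=cv2.resize(im[145:245,195:295,::-1],(400,400),interpolation=cv2.INTER_CUBIC)
b=cv2.resize(s[170:270,260:360,::-1],(400,400),interpolation=cv2.INTER_CUBIC)
cv2.imwrite("pics/r1c.png",np.hstack([a,b]));print(ctrl.sense()['tool_pos'])
E
```

```text
[ 0.53961528 -0.21711027  0.30044057]
```

View pics/r1c.png

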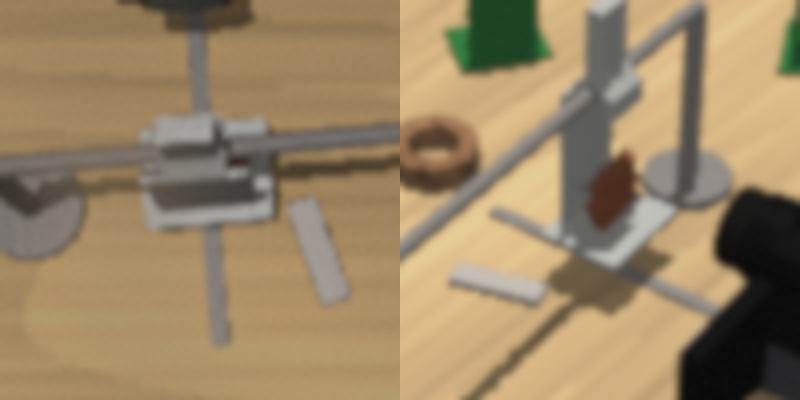

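The carrier is hanging free on the rail. In the crop its foot's near corners are at (147,228) and (272,218), its tab top spans columns 157 to 215, and the bar runs from (198,40) to (221,342).

```bash
python3 - <<'E'
from h import *
T=pose("top");im=cv2.imread("pics/rtop.png").astype(int)
f=lambda x,y,z:plane(T,(195+(x+.5)/4-.5,145+(y+.5)/4-.5),z)
y0=.079;ex=np.array([np.cos(y0),np.sin(y0),0]);ey=np.array([-np.sin(y0),np.cos(y0),0])
for n,p in dict(bar1=f(198,40,.003),bar2=f(221,342,.003),bar3=f(212,260,.003),fl=f(146,228,.043),fr=f(273,218,.043),t1=f(156,130,.2245),t2=f(214,126,.2245),tc=f(185,129,.2245)).items():print(n,p.round(4),(p@ex*1000).round(1),(p@ey*1000).round(1))
g=cv2.imread("pics/rtop.png");hsv=cv2.cvtColor(g,cv2.COLOR_BGR2HSV)[:,:,1]
for r in(153,160,165,210,220,228):print(r,hsv[r,236:258].tolist())
for r in(176,178,196,198):print(r,g[r,225:270].min(1).tolist())
E
```

```text
bar1 [0.6486 0.0803 0.003 ] 653.0 28.9
bar2 [0.45  0.065 0.003] 453.7 29.3
bar3 [0.503  0.0709 0.003 ] 507.1 30.9
fl [0.5192 0.1094 0.043 ] 526.2 68.1
fr [0.525  0.0304 0.043 ] 525.8 -11.2
t1 [0.5467 0.0853 0.2245] 551.7 41.9
t2 [0.5486 0.0559 0.2245] 551.3 12.4
tc [0.5472 0.0706 0.2245] 551.0 27.2
153 [107, 107, 107, 108, 103, 79, 38, 15, 15, 26, 74, 105, 107, 107, 109, 105, 107, 107, 109, 105, 107, 106]
160 [107, 105, 108, 107, 106, 95, 56, 24, 19, 19, 57, 96, 106, 105, 105, 107, 106, 108, 106, 106, 106, 106]
165 [103, 106, 107, 108, 107, 98, 74, 35, 17, 17, 42, 79, 101, 107, 107, 108, 103, 107, 106, 107, 105, 107]
210 [102, 103, 103, 106, 103, 105, 103, 105, 103, 90, 56, 32, 22, 27, 57, 97, 105, 106, 105, 103, 107, 105]
220 [104, 104, 103, 103, 104, 106, 106, 105, 106, 105, 88, 49, 28, 25, 35, 68, 99, 107, 108, 106, 106, 106]
228 [104, 102, 104, 104, 104, 103, 105, 103, 106, 104, 97, 72, 41, 28, 25, 36, 76, 103, 108, 105, 105, 104]
176 [98, 97, 97, 96, 99, 103, 106, 112, 125, 144, 153, 155, 154, 155, 156, 154, 158, 158, 156, 154, 156, 157, 144, 112, 103, 118, 138, 154, 159, 157, 156, 157, 158, 158, 158, 150, 122, 93, 87, 91, 92, 93, 92, 93, 94]
178 [95, 94, 95, 97, 113, 139, 148, 139, 138, 149, 154, 155, 155, 157, 157, 159, 160, 159, 160, 160, 161, 161, 145, 99, 74, 97, 127, 137, 136, 131, 132, 131, 131, 128, 129, 122, 106, 85, 82, 88, 90, 91, 90, 94, 96]
196 [96, 96, 97, 96, 98, 112, 139, 146, 133, 107, 85, 74, 75, 79, 79, 82, 82, 85, 86, 92, 93, 96, 101, 103, 108, 108, 109, 113, 119, 126, 131, 134, 136, 139, 151, 157, 159, 144, 94, 65, 81, 103, 120, 136, 142]
198 [100, 99, 97, 98, 99, 110, 129, 147, 150, 146, 136, 133, 134, 138, 140, 140, 144, 147, 150, 154, 155, 156, 157, 158, 159, 159, 160, 161, 165, 164, 165, 162, 159, 158, 156, 153, 152, 134, 95, 72, 88, 103, 127, 144, 149]
```

The carrier hangs within about 2 mm of the bar, upright and parallel to the rail. Next is the release lever, with the fingers shut.

>>> {"op": "move_arm", "data": {
  "deltas": [
    [-2.9,-4.75,0,0,2],
    [-2.9,-4.75,0,0,0],
    [-2.9,-4.75,0,0,0],
    [0,0,4,0,0],
    [0,0,4,0,0],
    [0,0,4,0,0],
    [0,0,3,0,0],
    [0,0,0,0,0],
    [0,0,0,0,0]
  ],
  "newtons": 30
}}

```text
time_s: 14.72
tool_pos: [0.4054, -0.3147, 0.1519]
tool_rot: [2.13, 2.308, 0.001]
force: [0.7, 0.2, 0.3]
gripper_width: -0.0
gripper_force: 0.0
```

```bash
python3 w.py pad2; python3 - <<'E'
from h import *;import pickle
im,s=pickle.load(open("pad2.pkl","rb"));P=pose("wrist",s)
print("rest pad predicted px",proj(P,(.406,-.317,.091)),"tip px",proj(P,s['tool_pos']-[0,0,.019]))
E
```

```text
14.725 [ 0.40538432 -0.31467296  0.15193613] [0.73 0.17 0.32] 0.0 -0.0002618304435353987
toolx 94.60336254827146 z [ 1.1e-03 -6.0e-04 -1.0e+00]
rest pad predicted px [279.74860169 241.37894242] tip px [279.42639221 271.35790979]
```

>>> {"op": "move_arm", "data": {
  "deltas": [
    [-0.2,0,2,0,0],
    [0,0,1.5,0,0],
    [0,0,0.3,0,0],
    [0,0,0,0,0]
  ]
}}

```text
time_s: 15.28
tool_pos: [0.4049, -0.317, 0.113]
tool_rot: [2.131, 2.308, 0.0]
force: [0.1, -0.0, 0.1]
gripper_width: 0.006
gripper_force: 0.0
```

>>> {"op": "move_arm", "data": {
  "deltas": [
    [0,0,0.3,0,0],
    [0,0,0.3,0,0],
    [0,0,0.3,0,0],
    [0,0,0,0,0]
  ]
}}

```text
time_s: 15.78
tool_pos: [0.4047, -0.3171, 0.1036]
tool_rot: [-2.132, -2.308, 0.0]
force: [-1.5, -0.8, 5.2]
gripper_width: 0.001
gripper_force: 1.9
```

>>> {"op": "move_arm", "data": {
  "deltas": [
    [0,-0.1,0.4,0,0],
    [0,0,0.4,0,0],
    [0,0,0.3,0,0],
    [0,0,0,0,0]
  ]
}}

```text
time_s: 16.27
tool_pos: [0.4035, -0.3171, 0.0925]
tool_rot: [-2.131, -2.307, 0.0]
force: [-2.4, 1.1, 5.9]
gripper_width: -0.001
gripper_force: 2.9
```

>>> {"op": "move_arm", "data": {
  "deltas": [
    [0,0,0.3,0,0],
    [0,0,0.3,0,0],
    [0,0,0.15,0,0],
    [0,0,0,0,0],
    [0,0,0,0,0]
  ]
}}

```text
time_s: 16.9
tool_pos: [0.4031, -0.317, 0.085]
tool_rot: [-2.131, -2.307, 0.001]
force: [-5.2, 1.0, 7.8]
gripper_width: 0.002
gripper_force: 3.9
```

>>> {"op": "move_arm", "data": {
  "deltas": [
    [0,0,0,0,0],
    [0,0,0,0,0],
    [0,0,0,0,0],
    [0,0,0,0,0]
  ]
}}

```text
time_s: 17.4
tool_pos: [0.403, -0.317, 0.0851]
tool_rot: [-2.131, -2.307, 0.001]
force: [-5.7, 0.9, 7.5]
gripper_width: 0.006
gripper_force: 3.9
```

```bash
python3 - <<'E'
from h import *
P=pose("scene");im=cams.capture("scene");g=im.astype(int)
s=ctrl.sense();print(s['tool_pos'],s['force'])
# bar edges along lever: saturation profile across lever at points 40 & 75 mm from hinge, top edge heights
h=np.array([.4035+.1*np.cos(.179),-.3165-.1*np.sin(.179)])
u=np.array([-np.cos(.179),np.sin(.179)]);v=np.array([-u[1],u[0]])
for z in(.066,.073,.06):
    print(z,[proj(P,(*(h+u*d),z)).round(1).tolist() for d in(.03,.06,.09)])
t=cams.capture("top");T=pose("top")
print("carrier still: ",cv2.imread("pics/rtop.png")[176,230:265].min(1).tolist()); print(t[176,230:265].min(1).tolist())
E
```

```text
[ 0.40303692 -0.31701042  0.08508588] [-4.47789557  1.45783319  7.7182089 ]
0.066 [[180.8, 283.7], [174.9, 276.8], [169.2, 270.0]]
0.073 [[180.3, 281.7], [174.4, 274.7], [168.7, 268.0]]
0.06 [[181.2, 285.5], [175.3, 278.5], [169.6, 271.7]]
carrier still:  [103, 106, 112, 125, 144, 153, 155, 154, 155, 156, 154, 158, 158, 156, 154, 156, 157, 144, 112, 103, 118, 138, 154, 159, 157, 156, 157, 158, 158, 158, 150, 122, 93, 87, 91]
[96, 100, 104, 118, 136, 143, 144, 144, 143, 144, 145, 147, 148, 145, 144, 144, 146, 133, 104, 96, 110, 130, 145, 149, 147, 147, 147, 145, 148, 148, 140, 115, 86, 80, 86]
```

Tip height (66 mm) and force (about 8 N) both match half press, and the carrier hasn't moved.

```bash
python3 -c "
from rig import ctrl
print(ctrl.close_job())"
```

```text
the job is handed in; nothing more can be done
None
```

The job is handed in at about 17.5 s: the carrier hangs on the rail within about 2 mm of the sight bar (one wrist reading said 3 mm), sherd towards the camera, and the shut fingers hold the lever at half press (tip at 66 mm, about 8 N).

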